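Switch on the wiring tester in order

TASK

Switch on the motorcycle wiring tester on the bench: with the fingertips press its blue button, then the green one, then the yellow one, each lightly (no hard shove) and until it stays well sunk. Do not press the red button, which would crank the engine, and do not pick up, knock or shift the socket, spray can, jar or wrench standing around.

Things in the scene. Friction and masses are not known exactly. Their poses are not given: they have to be found in the camera images.
- tester: grey wiring tester, a fixed box 170 (x) by 290 (y) by 65 mm high, flat aluminium top. Origin: centre of its underside, on the bench; z up. Four buttons stand on top in a row along y, 62 mm apart, 25 mm to the -x side of the middle, colours in any order. Near its +x edge: a round meter (4 mm high) at y = -85 mm, two brass posts (12 mm high) at y = 85 and 115 mm.
- blue_base: the blue push button's module, to be pressed first: a fixed black collar 44 mm across and 12 mm high on the tester's top, with the blue button in it. Origin: centre of the collar's underside, on the tester's top; z up.
- blue_top (a point): centre of the flat top of the blue button (a blue disc 32 mm across), 28 mm above the collar's underside when up, 19 mm when fully down and let go; it moves with the button and its soft cap.
- blue (a joint): how far the blue button is pushed down, in m: 0 up, 0.009 fully down at a rigid stop. It slides straight down under about 3 N and stays where it is left (no return spring); it counts as down from 0.006. Its soft cap yields 1 mm per 3 N (6 mm at most) and springs back; the joint leaves this out. Contact above 25 N is too hard.
- green_base: the green push button's module, to be pressed second: a fixed black collar 44 mm across and 12 mm high on the tester's top, with the green button in it. Origin: centre of the collar's underside, on the tester's top; z up.
- green_top (a point): centre of the flat top of the green button (a green disc 32 mm across), 28 mm above the collar's underside when up, 19 mm when fully down and let go; it moves with the button and its soft cap.
- green (a joint): how far the green button is pushed down, in m: 0 up, 0.009 fully down at a rigid stop. It slides straight down under about 3 N and stays where it is left (no return spring); it counts as down from 0.006. Its soft cap yields 1 mm per 3 N (6 mm at most) and springs back; the joint leaves this out. Contact above 25 N is too hard.
- yellow_base: the yellow push button's module, to be pressed third: a fixed black collar 44 mm across and 12 mm high on the tester's top, with the yellow button in it. Origin: centre of the collar's underside, on the tester's top; z up.
- yellow_top (a point): centre of the flat top of the yellow button (a yellow disc 32 mm across), 28 mm above the collar's underside when up, 19 mm when fully down and let go; it moves with the button and its soft cap.
- yellow (a joint): how far the yellow button is pushed down, in m: 0 up, 0.009 fully down at a rigid stop. It slides straight down under about 3 N and stays where it is left (no return spring); it counts as down from 0.006. Its soft cap yields 1 mm per 3 N (6 mm at most) and springs back; the joint leaves this out. Contact above 25 N is too hard.
- red_base: the red push button's module, the starter: never to be pressed: a fixed black collar 44 mm across and 12 mm high on the tester's top, with the red button in it. Origin: centre of the collar's underside, on the tester's top; z up.
- red_top (a point): centre of the flat top of the red button (a red disc 32 mm across), 28 mm above the collar's underside when up, 19 mm when fully down and let go; it moves with the button and its soft cap.
- red (a joint): how far the red button is pushed down, in m: 0 up, 0.009 fully down at a rigid stop. It slides straight down under about 3 N and stays where it is left (no return spring); it counts as down from 0.006. Its soft cap yields 1 mm per 3 N (6 mm at most) and springs back; the joint leaves this out. Contact above 25 N is too hard.
- socket: loose steel wrench socket standing on the tester's top behind the buttons (+x side), 22 mm across, 38 mm high, 90 g. Origin: centre of its underside. Leave it alone.
- spray: loose white spray can with an orange band, standing on the bench beside the tester, 60 mm across, 150 mm high. Origin: centre of its underside. Leave it alone.
- jar: loose glass jar with a steel cap on the bench between robot and tester, 56 mm across, 60 mm high. Origin: centre of its underside. Leave it alone.
- wrench: loose steel wrench lying on the bench beside the tester, 160 mm long along its x axis. Origin: under its middle. Leave it alone.

How it is judged:
By the outcome, as a careful person would: the job done as asked, in the order asked, and still so for the second after the job is handed in, with the robot touching nothing.
It also fails if it takes over 40 s, if anything falls off the work surface, if the arm or the gripper's body presses on something with over 40 N, if the wrist force passes 120 N, or if a joint passes its speed limit or range.

ROBOT

A 6-joint arm with a two-finger parallel gripper is mounted at the origin on the work surface. World frame = base frame: x ahead of the robot, y to its left, z up, the work surface at z = 0. Lengths are in mm, angles in rad, forces in N, time in s.
With the tool pointing down it reaches from about 300 to 775 mm from the base axis. Payload 14.6 kg.
Tool frame: the origin (TCP) lies between the finger pads; the fingertips stand manip.nose_length ahead of it and the grasp point (between the pads) lies 11 mm behind it (manip.nose_length is the distance from the TCP to the fingertips, in mm); z points along the fingers, y is the line along which they close (so a half turn about z gives the same grasp; the last joint's range is limited). The gripper opens to 94 mm and grips with 3 to 60 N. Pads are 16 mm wide; open, the fingers measure 119 mm over their backs; the gripper's body (75 mm by 177 mm) begins 78 mm behind the grasp point.
Start: joints at [-1.19, 0.3, 1.521, -0, 1.321, -0.067], TCP at [238.133, -495.764, 213.446] pointing down, gripper open.
Joint ranges: [-3.03, 3.03], [-0.79, 2.21], [0.23, 2.52], [-1.04, 4.18], [0, 3.07], [-2.55, 2.55]. Speed limits (rad/s): [2.22, 2.22, 2.57, 3.14, 3.14, 3.14].

INTERFACE

Orientations are given as [roll, pitch, yaw] about the fixed x, y, z axes, in that order (R = Rz(yaw) Ry(pitch) Rx(roll)).
In Python, from cell import manip, cams, job gives the robot as it stands.
- The arm moves only by the tool jog_arm, never from a script. Its argument "commands" is a list of rows, each an object of numbers: "dx", "dy", "dz": the shift along the tool's x, y, z each as a share of 40 mm, from -1 to 1; "ax", "ay", "az": the turn, a rotation vector about the tool's x, y, z each as a share of 10 degrees, from -1 to 1; "gripper": the closure, from 0 (fully open) to 1 (shut). A call has 1 to 10 rows; each row shifts and turns the commanded pose from where the row before left it, along the tool's axes as they then stand; what a row does not reach is not made up. A row lasts 1/8 s, in which the tool goes at most 62.5 mm and 10.7 degrees, less where a joint would pass 70% of its speed; a pose out of reach is approached as far as the arm can. A call with a number of a shift or a turn outside -1 to 1 is refused whole. A call with a gripper value outside its range is refused whole. The fingers move at their own pace and stop on an object; "squeeze" is the grip in N (left out, the last holds). Time passes only in rows, so rows that do not move let the fingers close. It gives the time, the measured TCP pose, the force, the opening and the grip force at its end, in the units of the state.
- manip.read_state(): the state, without advancing time (a new reading comes with each control period).
- cams.camera(name): name is "scene" or "side" or "wrist"; returns a dict with "image" (384x512x3 uint8, red, green, blue), "fx", "fy", "cx", "cy" (pixels), "world_to_cam" (4x4, takes a point from world to camera coordinates). Camera axes: x right, y down, z forward; pixel columns grow to the right and rows downward; lengths in mm; the calibration is good to about 2 mm. A picture is of the moment at which its call begins. There is no depth.
- job.sign_off(): hands the job in; it is judged then, once.
The state is a dict: "clock": time; "joints": joint angles; "qd": joint speeds; "effort": joint torques, N m; "eef_pos": TCP position; "eef_rot": TCP orientation; "wrist_force": force on the tool from outside, world axes, zero at the start; "moment": the same for the moment, N m; "finger_gap": finger opening in mm; "finger_force": force on a finger pad.
Only numpy, scipy, OpenCV 4.12 (cv2) and the standard library are available. Lean on these libraries where they do the work, as an engineer would, in place of code of your own. Each camera call takes 0.05 s, during which the arm holds its last target. There are 200 camera calls.

## Working session

There is one attempt and no reset: what is moved stays moved. The work goes in short steps, Python scripts to look and compute and a tool call to move; the robot and the scene stay as the last step left them, time stands still between calls to the robot, and variables do not carry over. Pictures are saved under pics/ and viewed, at most 10 in all, crops included, and the job is handed in when it is done.

Besides the shell and the picture viewer there is one more tool, called after "Request:" by a JSON object that holds its "fn" and its "kwargs", one argument or row to a line. jog_arm: Moves the arm, as the interface text tells. Shift numbers are shares of 40 mm and turn numbers shares of 10 degrees, none past 1 either way. Its arguments: {"type":"object","properties":{"commands":{"type":"array"},"squeeze":{"type":"number"}},"required":["commands"]}

```bash
mkdir -p pics; ls
python3 - <<'E'
from cell import manip,cams,job
import cv2,pickle
d={n:cams.camera(n) for n in("scene","side")}
pickle.dump(d,open("d.pkl","wb"))
for n in d: cv2.imwrite(f"pics/{n}.png",cv2.resize(d[n]["image"][:,:,::-1],(800,600),interpolation=cv2.INTER_CUBIC))
print(manip.nose_length,manip.read_state())
E
```

```text
pics
8.0 {'clock': 0.1, 'joints': array([-1.18964907e+00,  3.00388024e-01,  1.52152618e+00,  5.24554575e-06,
        1.32066552e+00, -6.66033981e-02]), 'qd': array([-0.00063338, -0.00298558, -0.00147515, -0.00149986,  0.00023343,
        0.00078379]), 'effort': array([ 1.25585902e-03, -5.32641721e+01, -3.53283942e+01,  7.09447078e-02,
        2.35047826e-02, -5.14225906e-05]), 'eef_pos': array([ 238.03077644, -495.57824211,  212.95510949]), 'eef_rot': array([-3.14060810e+00, -7.07639254e-05,  4.47749322e-01]), 'wrist_force': array([0.63048633, 0.0129409 , 1.29048556]), 'moment': array([ 0.02001557, -0.03830497, -0.01751904]), 'finger_force': 0.0, 'finger_gap': 94.11349925042674}
```

View pics/scene.png

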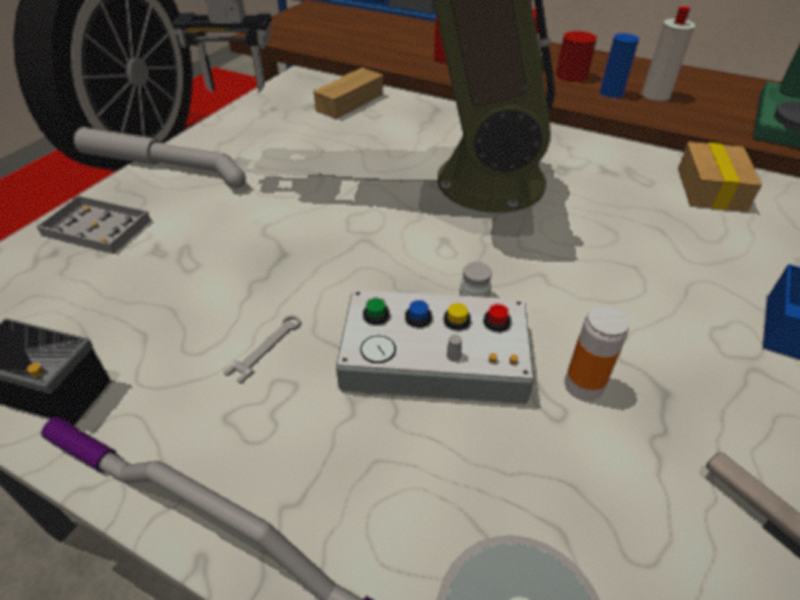

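View pics/side.png

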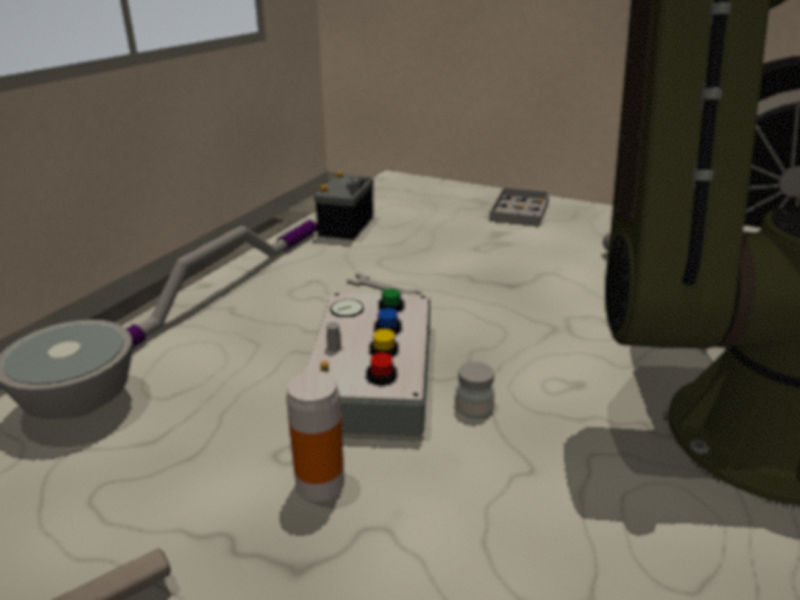

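The scene view shows the buttons in the order green (376,308), blue (419,312), yellow (457,314), red (498,316), running towards +y. The socket is at (455,347), the jar behind at (477,278) and the spray can at (600,350). I'll enlarge both views for accurate pixels.

Run:
```python
import cv2,pickle,numpy as np
d=pickle.load(open("d.pkl","rb"))
a=d["scene"]["image"][165:265,205:405,::-1]
b=d["side"]["image"][165:325,175:325,::-1]
cv2.imwrite("pics/a.png",cv2.resize(a,None,fx=4,fy=4,interpolation=cv2.INTER_CUBIC))
cv2.imwrite("pics/b.png",cv2.resize(b[:130],None,fx=4,fy=4,interpolation=cv2.INTER_CUBIC))
```

```text
(no output)
```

View pics/a.png

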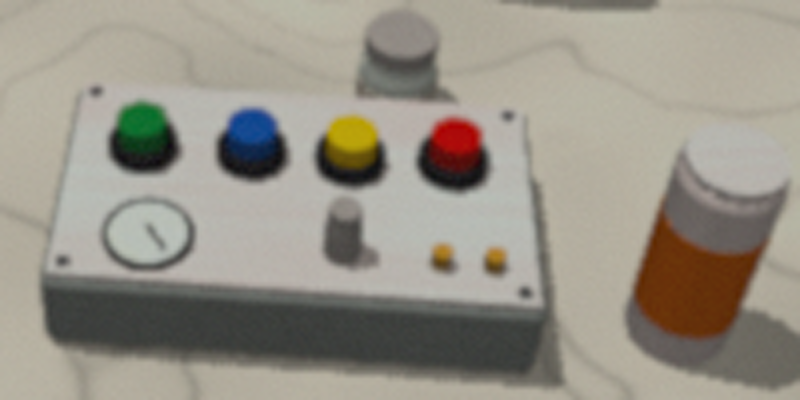

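View pics/b.png

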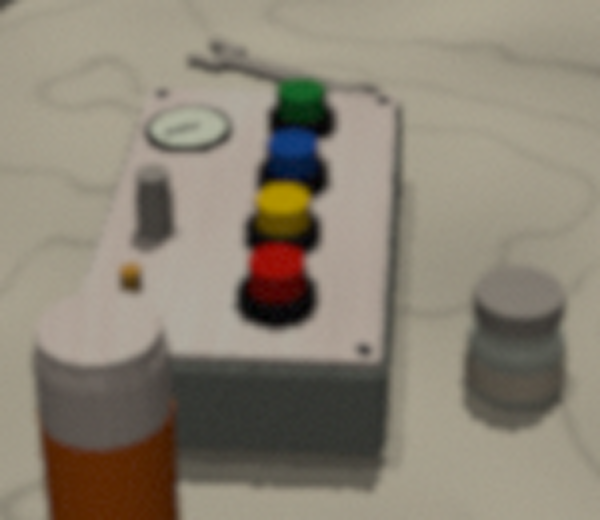

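```bash
cat > fit.py <<'E'
import pickle,numpy as np
from scipy.optimize import least_squares
d=pickle.load(open("d.pkl","rb"))
off={"scene":(205,165),"side":(175,165)}
def px(n,u,v): # crop -> full
    return np.array([(u+.5)/4-.5+off[n][0],(v+.5)/4-.5+off[n][1]])
def proj(n,p):
    c=d[n]; q=c["world_to_cam"]@np.append(p,1); return np.array([c["fx"]*q[0]/q[2]+c["cx"],c["fy"]*q[1]/q[2]+c["cy"]])
L=[-93,-31,31,93]
but={"scene":[(144,117),(255,124),(353,130),(457,133)],"side":[(302,90),(293,142),(284,196),(277,257)]}
cor={"scene":[((-85,-145),(80,88)),((-85,145),(525,112)),((85,145),(545,303)),((85,-145),(47,275))],
"side":[((-85,-145),(400,103)),((-85,145),(385,360)),((85,-145),(148,88))]}
obs=[(n,(-25,y,93),px(n,*p)) for n in but for y,p in zip(L,but[n])]+[(n,(*c,65),px(n,*p)) for n in cor for c,p in cor[n]]
def W(t,l):
    c,s=np.cos(t[2]),np.sin(t[2]); return np.array([t[0]+c*l[0]-s*l[1],t[1]+s*l[0]+c*l[1],l[2]])
f=lambda t:np.concatenate([proj(n,W(t,l))-p for n,l,p in obs])
r=least_squares(f,[500,0,0],x_scale=[10,10,.1],loss="soft_l1")
print(r.x); print(np.round(f(r.x).reshape(-1,2),1).tolist())
def tri(*o,z=None):
    g=lambda p:np.concatenate([proj(n,np.append(p,z) if z else p)-px(n,*q) for n,q in o])
    s=least_squares(g,[500,0] if z else [500,0,80]); return np.round(s.x,1),np.round(s.fun,1)
for i,k in enumerate("green blue yellow red".split()): print(k,W(r.x,(-25,L[i],93)).round(1),tri(("scene",but["scene"][i]),("side",but["side"][i])))
print("socket",tri(("scene",(346,208)),("side",(153,173)),z=103))
print("spray",tri(("scene",(737,158)),("side",(100,320)),z=150))
print("jar",tri(("scene",(402,35)),("side",(520,293)),z=60))
E
python3 fit.py
```

```text
[5.41769282e+02 1.10403247e+02 4.03390542e-01]
[[1.4, -0.4], [-0.9, -0.7], [0.3, -0.7], [0.2, 0.1], [-0.0, -0.8], [0.3, -1.4], [0.3, -0.9], [-0.5, -0.5], [0.3, -2.5], [1.1, -2.1], [2.4, 2.5], [-1.8, 1.0], [-0.1, -3.4], [0.3, 0.9], [-1.5, -1.5]]
green [555.3  15.1  93. ] (array([556.2,  11.9,  89.8]), array([ 0.1,  0.4,  0.2, -0.3]))
blue [530.9  72.1  93. ] (array([530.3,  74.4,  90.8]), array([ 0. ,  0.1,  0.1, -0.1]))
yellow [506.6 129.1  93. ] (array([507.2, 129. ,  90.6]), array([ 0.1,  0.1,  0.1, -0.1]))
red [482.3 186.1  93. ] (array([481.3, 185.6,  91.9]), array([ 0. ,  0.1,  0.1, -0.1]))
socket (array([576.6, 154.8]), array([ 0.5, -0.3, -0.2, -1. ]))
spray (array([486.5, 338.4]), array([ 0.1, -0.4, -0.2, -0.1]))
jar (array([372.8, 112.4]), array([ 1. , -0.7, -0.3, -1.3]))
```

Request:
{"fn": "jog_arm", "kwargs": {
  "commands": [
    {"dx": 0.98, "dy": -0.74, "gripper": 1},
    {"dx": 0.98, "dy": -0.74, "gripper": 1},
    {"dx": 0.98, "dy": -0.74, "gripper": 1},
    {"dx": 0.98, "dy": -0.74, "gripper": 1},
    {"dx": 0.98, "dy": -0.74, "gripper": 1},
    {"dx": 0.98, "dy": -0.74, "gripper": 1},
    {"dx": 0.98, "dy": -0.74, "gripper": 1},
    {"dx": 0.98, "dy": -0.74, "gripper": 1},
    {"dx": 0.98, "dy": -0.74, "gripper": 1},
    {"dx": 0.98, "dy": -0.74, "gripper": 1}
  ],
  "squeeze": 10
}}

```text
schema error: expected keys dx, dy, dz, ax, ay, az, gripper
```

Request:
{"fn": "jog_arm", "kwargs": {
  "commands": [
    {"dx": 0.98, "dy": -0.74, "dz": 0, "ax": 0, "ay": 0, "az": 0, "gripper": 1},
    {"dx": 0.98, "dy": -0.74, "dz": 0, "ax": 0, "ay": 0, "az": 0, "gripper": 1},
    {"dx": 0.98, "dy": -0.74, "dz": 0, "ax": 0, "ay": 0, "az": 0, "gripper": 1},
    {"dx": 0.98, "dy": -0.74, "dz": 0, "ax": 0, "ay": 0, "az": 0, "gripper": 1},
    {"dx": 0.98, "dy": -0.74, "dz": 0, "ax": 0, "ay": 0, "az": 0, "gripper": 1},
    {"dx": 0.98, "dy": -0.74, "dz": 0, "ax": 0, "ay": 0, "az": 0, "gripper": 1},
    {"dx": 0.98, "dy": -0.74, "dz": 0, "ax": 0, "ay": 0, "az": 0, "gripper": 1},
    {"dx": 0.98, "dy": -0.74, "dz": 0, "ax": 0, "ay": 0, "az": 0, "gripper": 1},
    {"dx": 0.98, "dy": -0.74, "dz": 0, "ax": 0, "ay": 0, "az": 0, "gripper": 1},
    {"dx": 0.98, "dy": -0.74, "dz": 0, "ax": 0, "ay": 0, "az": 0, "gripper": 1}
  ],
  "squeeze": 10
}}

```text
clock: 1.35
eef_pos: [463.7, -57.6, 213.3]
eef_rot: [-3.142, 0.0, 0.448]
wrist_force: [0.2, -0.1, -0.1]
finger_gap: 0.6
finger_force: 0.0
```

Request:
{"fn": "jog_arm", "kwargs": {
  "commands": [
    {"dx": 0.98, "dy": -0.74, "dz": 0, "ax": 0, "ay": 0, "az": 0, "gripper": 1},
    {"dx": 0.98, "dy": -0.74, "dz": 0, "ax": 0, "ay": 0, "az": 0, "gripper": 1},
    {"dx": 0.7, "dy": -0.5, "dz": 0.5, "ax": 0, "ay": 0, "az": 0, "gripper": 1},
    {"dx": 0, "dy": 0, "dz": 1, "ax": 0, "ay": 0, "az": 0, "gripper": 1},
    {"dx": 0, "dy": 0, "dz": 0, "ax": 0, "ay": 0, "az": 0, "gripper": 1},
    {"dx": 0, "dy": 0, "dz": 0, "ax": 0, "ay": 0, "az": 0, "gripper": 1}
  ]
}}

```text
clock: 2.1
eef_pos: [525.4, 57.9, 154.8]
eef_rot: [3.141, -0.001, 0.447]
wrist_force: [0.5, 0.1, -0.0]
finger_gap: 0.6
finger_force: 0.0
```

```bash
cat > look.py <<'E'
import sys,cv2,pickle
from cell import manip,cams
n,o=sys.argv[1:3]
c=cams.camera(n); im=c["image"][:,:,::-1]
pickle.dump(c,open(f"{o}.pkl","wb"))
if len(sys.argv)>3:
    x,y,w,h=map(int,sys.argv[3:7]); im=im[y:y+h,x:x+w]
s=min(800/im.shape[1],600/im.shape[0])
cv2.imwrite(f"pics/{o}.png",cv2.resize(im,None,fx=s,fy=s,interpolation=cv2.INTER_CUBIC))
s=manip.read_state(); print(s["clock"],s["eef_pos"],s["eef_rot"],s["wrist_force"])
E
python3 look.py wrist w1
```

```text
2.15 [525.54553847  57.92178607 155.15774144] [ 3.14073924e+00 -2.00319337e-03  4.47207205e-01] [-0.32022886  0.17137385  0.61469414]
```

View pics/w1.png

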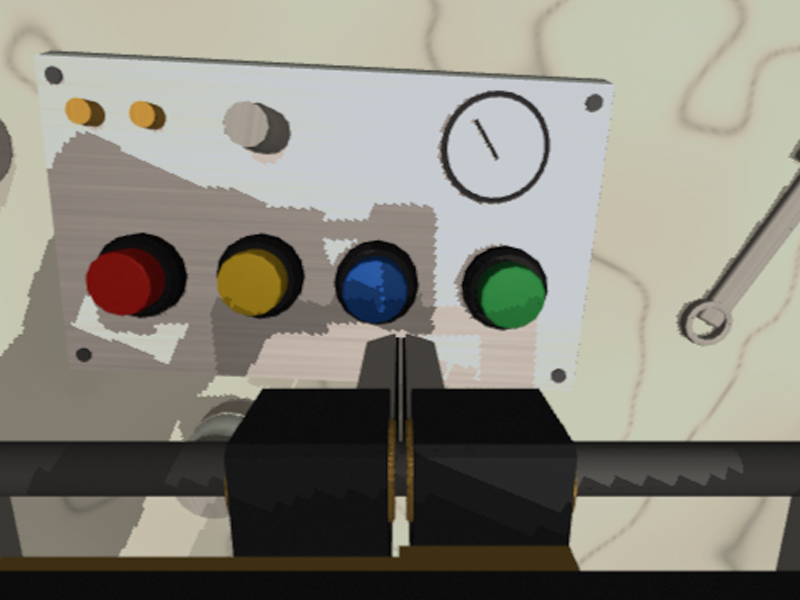

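The wrist view shows the four caps clearly: red (122,283), yellow (251,284), blue (375,292), green (514,297). I'll back-project these onto z = 93.

```bash
cat > bp.py <<'E'
import pickle,numpy as np
def bp(f,u,v,z,s=.64,ox=0,oy=0):
    c=pickle.load(open(f+".pkl","rb")); T=np.linalg.inv(c["world_to_cam"])
    x=(u+.5)*s-.5+ox; y=(v+.5)*s-.5+oy
    r=T[:3,:3]@[(x-c["cx"])/c["fx"],(y-c["cy"])/c["fy"],1]; o=T[:3,3]
    return (o+r*(z-o[2])/r[2]).round(1)
E
python3 -c "
from bp import *
for p in [(122,283),(251,284),(375,292),(514,297)]: print(bp('w1',*p,93))
for p in [(40,54),(612,82),(577,389),(71,363)]: print(bp('w1',*p,65))
print(bp('w1',244,123,103))"
```

```text
[484.6 185.2  93. ]
[510.7 129.6  93. ]
[532.7  74.7  93. ]
[559.3  13.6  93. ]
[563.  267.9  65. ]
[671.2  13.5  65. ]
[524.5 -52.9  65. ]
[416.5 208.1  65. ]
[577.7 156.2 103. ]
```

Request:
{"fn": "jog_arm", "kwargs": {
  "commands": [
    {"dx": 0.32, "dy": -0.29, "dz": 0, "ax": 0, "ay": 0, "az": 0, "gripper": 1},
    {"dx": 0, "dy": 0, "dz": 0.7, "ax": 0, "ay": 0, "az": 0, "gripper": 1},
    {"dx": 0, "dy": 0, "dz": 0.5, "ax": 0, "ay": 0, "az": 0, "gripper": 1},
    {"dx": 0, "dy": 0, "dz": 0, "ax": 0, "ay": 0, "az": 0, "gripper": 1},
    {"dx": 0, "dy": 0, "dz": 0, "ax": 0, "ay": 0, "az": 0, "gripper": 1}
  ]
}}

```text
clock: 2.78
eef_pos: [532.1, 74.6, 106.7]
eef_rot: [3.141, -0.002, 0.448]
wrist_force: [-0.1, -0.0, 0.2]
finger_gap: 0.6
finger_force: 0.0
```

Request:
{"fn": "jog_arm", "kwargs": {
  "commands": [
    {"dx": 0, "dy": 0, "dz": 0.08, "ax": 0, "ay": 0, "az": 0, "gripper": 1},
    {"dx": 0, "dy": 0, "dz": 0.06, "ax": 0, "ay": 0, "az": 0, "gripper": 1},
    {"dx": 0, "dy": 0, "dz": 0.05, "ax": 0, "ay": 0, "az": 0, "gripper": 1},
    {"dx": 0, "dy": 0, "dz": 0.05, "ax": 0, "ay": 0, "az": 0, "gripper": 1},
    {"dx": 0, "dy": 0, "dz": 0.05, "ax": 0, "ay": 0, "az": 0, "gripper": 1},
    {"dx": 0, "dy": 0, "dz": 0.05, "ax": 0, "ay": 0, "az": 0, "gripper": 1},
    {"dx": 0, "dy": 0, "dz": 0, "ax": 0, "ay": 0, "az": 0, "gripper": 1}
  ]
}}

```text
clock: 3.65
eef_pos: [531.5, 74.2, 91.7]
eef_rot: [3.142, -0.0, 0.448]
wrist_force: [1.7, 0.2, 1.7]
finger_gap: 0.5
finger_force: 1.0
```

Request:
{"fn": "jog_arm", "kwargs": {
  "commands": [
    {"dx": 0, "dy": 0, "dz": 0.03, "ax": 0, "ay": 0, "az": 0, "gripper": 1},
    {"dx": 0, "dy": 0, "dz": 0, "ax": 0, "ay": 0, "az": 0, "gripper": 1}
  ]
}}

```text
clock: 3.9
eef_pos: [531.5, 74.2, 90.8]
eef_rot: [3.142, -0.0, 0.448]
wrist_force: [0.8, -0.1, 4.3]
finger_gap: 0.3
finger_force: 2.2
```

Request:
{"fn": "jog_arm", "kwargs": {
  "commands": [
    {"dx": 0, "dy": 0, "dz": 0.03, "ax": 0, "ay": 0, "az": 0, "gripper": 1},
    {"dx": 0, "dy": 0, "dz": 0, "ax": 0, "ay": 0, "az": 0, "gripper": 1}
  ]
}}

```text
clock: 4.15
eef_pos: [531.6, 74.2, 89.8]
eef_rot: [3.141, -0.0, 0.448]
wrist_force: [-0.7, -0.3, 7.5]
finger_gap: 0.3
finger_force: 3.6
```

Request:
{"fn": "jog_arm", "kwargs": {
  "commands": [
    {"dx": 0, "dy": 0, "dz": -0.4, "ax": 0, "ay": 0, "az": 0, "gripper": 1},
    {"dx": 0, "dy": 0, "dz": -0.7, "ax": 0, "ay": 0, "az": 0, "gripper": 1},
    {"dx": -0.04, "dy": 0.82, "dz": 0, "ax": 0, "ay": 0, "az": 0, "gripper": 1},
    {"dx": -0.04, "dy": 0.82, "dz": 0, "ax": 0, "ay": 0, "az": 0, "gripper": 1},
    {"dx": 0, "dy": 0, "dz": 0, "ax": 0, "ay": 0, "az": 0, "gripper": 1},
    {"dx": 0, "dy": 0, "dz": 0.5, "ax": 0, "ay": 0, "az": 0, "gripper": 1},
    {"dx": 0, "dy": 0, "dz": 0.15, "ax": 0, "ay": 0, "az": 0, "gripper": 1},
    {"dx": 0, "dy": 0, "dz": 0, "ax": 0, "ay": 0, "az": 0, "gripper": 1},
    {"dx": 0, "dy": 0, "dz": 0, "ax": 0, "ay": 0, "az": 0, "gripper": 1}
  ]
}}

```text
clock: 5.28
eef_pos: [557.2, 14.0, 108.2]
eef_rot: [3.141, -0.001, 0.448]
wrist_force: [0.5, 0.6, 0.9]
finger_gap: 0.3
finger_force: 0.0
```

```bash
python3 look.py wrist w2
```

```text
5.325 [557.19303204  13.93007931 108.13228553] [ 3.14122765e+00 -7.69655015e-04  4.48048648e-01] [ 0.78592141 -0.01528593  0.23133226]
```

View pics/w2.png

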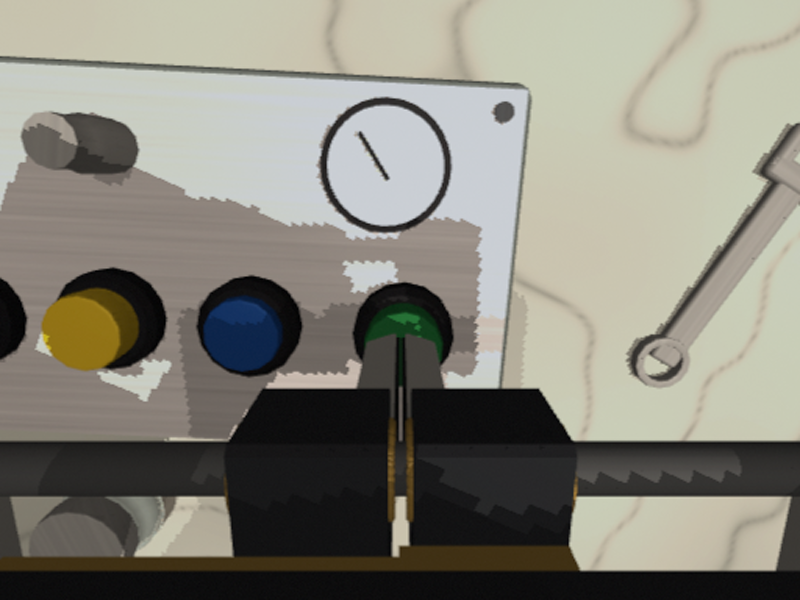

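Blue, at (243,333), is visibly lower than yellow, and the fingers are centred over green at (402,330). Pressing green next.

Request:
{"fn": "jog_arm", "kwargs": {
  "commands": [
    {"dx": 0, "dy": 0, "dz": 0.1, "ax": 0, "ay": 0, "az": 0, "gripper": 1},
    {"dx": 0, "dy": 0, "dz": 0.07, "ax": 0, "ay": 0, "az": 0, "gripper": 1},
    {"dx": 0, "dy": 0, "dz": 0.05, "ax": 0, "ay": 0, "az": 0, "gripper": 1},
    {"dx": 0, "dy": 0, "dz": 0.05, "ax": 0, "ay": 0, "az": 0, "gripper": 1},
    {"dx": 0, "dy": 0, "dz": 0.05, "ax": 0, "ay": 0, "az": 0, "gripper": 1},
    {"dx": 0, "dy": 0, "dz": 0.05, "ax": 0, "ay": 0, "az": 0, "gripper": 1},
    {"dx": 0, "dy": 0, "dz": 0.05, "ax": 0, "ay": 0, "az": 0, "gripper": 1},
    {"dx": 0, "dy": 0, "dz": 0, "ax": 0, "ay": 0, "az": 0, "gripper": 1}
  ]
}}

```text
clock: 6.32
eef_pos: [557.0, 13.7, 90.7]
eef_rot: [3.142, -0.0, 0.448]
wrist_force: [-1.9, 0.3, 4.4]
finger_gap: 0.5
finger_force: 2.3
```

Request:
{"fn": "jog_arm", "kwargs": {
  "commands": [
    {"dx": 0, "dy": 0, "dz": 0.03, "ax": 0, "ay": 0, "az": 0, "gripper": 1},
    {"dx": 0, "dy": 0, "dz": 0, "ax": 0, "ay": 0, "az": 0, "gripper": 1}
  ]
}}

```text
clock: 6.58
eef_pos: [557.1, 13.7, 89.8]
eef_rot: [3.141, -0.0, 0.448]
wrist_force: [-2.4, -0.0, 7.8]
finger_gap: 0.4
finger_force: 3.6
```

Request:
{"fn": "jog_arm", "kwargs": {
  "commands": [
    {"dx": 0, "dy": 0, "dz": -0.4, "ax": 0, "ay": 0, "az": 0, "gripper": 1},
    {"dx": 0, "dy": 0, "dz": -0.7, "ax": 0, "ay": 0, "az": 0, "gripper": 1},
    {"dx": 0.04, "dy": -0.78, "dz": 0, "ax": 0, "ay": 0, "az": 0, "gripper": 1},
    {"dx": 0.04, "dy": -0.78, "dz": 0, "ax": 0, "ay": 0, "az": 0, "gripper": 1},
    {"dx": 0.04, "dy": -0.78, "dz": 0, "ax": 0, "ay": 0, "az": 0, "gripper": 1},
    {"dx": 0.04, "dy": -0.78, "dz": 0, "ax": 0, "ay": 0, "az": 0, "gripper": 1},
    {"dx": 0, "dy": 0, "dz": 0, "ax": 0, "ay": 0, "az": 0, "gripper": 1},
    {"dx": 0, "dy": 0, "dz": 0.5, "ax": 0, "ay": 0, "az": 0, "gripper": 1},
    {"dx": 0, "dy": 0, "dz": 0.15, "ax": 0, "ay": 0, "az": 0, "gripper": 1},
    {"dx": 0, "dy": 0, "dz": 0, "ax": 0, "ay": 0, "az": 0, "gripper": 1}
  ]
}}

```text
clock: 7.82
eef_pos: [508.9, 128.5, 107.6]
eef_rot: [-3.142, 0.0, 0.447]
wrist_force: [0.4, -0.6, 0.0]
finger_gap: 0.6
finger_force: 0.0
```

Request:
{"fn": "jog_arm", "kwargs": {
  "commands": [
    {"dx": 0, "dy": 0, "dz": 0.1, "ax": 0, "ay": 0, "az": 0, "gripper": 1},
    {"dx": 0, "dy": 0, "dz": 0.06, "ax": 0, "ay": 0, "az": 0, "gripper": 1},
    {"dx": 0, "dy": 0, "dz": 0.05, "ax": 0, "ay": 0, "az": 0, "gripper": 1},
    {"dx": 0, "dy": 0, "dz": 0.05, "ax": 0, "ay": 0, "az": 0, "gripper": 1},
    {"dx": 0, "dy": 0, "dz": 0.05, "ax": 0, "ay": 0, "az": 0, "gripper": 1},
    {"dx": 0, "dy": 0, "dz": 0.05, "ax": 0, "ay": 0, "az": 0, "gripper": 1},
    {"dx": 0, "dy": 0, "dz": 0.05, "ax": 0, "ay": 0, "az": 0, "gripper": 1},
    {"dx": 0, "dy": 0, "dz": 0, "ax": 0, "ay": 0, "az": 0, "gripper": 1}
  ]
}}

```text
clock: 8.82
eef_pos: [508.8, 129.0, 91.0]
eef_rot: [3.142, -0.0, 0.448]
wrist_force: [0.2, -0.7, 3.8]
finger_gap: 0.5
finger_force: 1.8
```

Request:
{"fn": "jog_arm", "kwargs": {
  "commands": [
    {"dx": 0, "dy": 0, "dz": 0.03, "ax": 0, "ay": 0, "az": 0, "gripper": 1},
    {"dx": 0, "dy": 0, "dz": 0, "ax": 0, "ay": 0, "az": 0, "gripper": 1}
  ]
}}

```text
clock: 9.07
eef_pos: [508.8, 129.0, 90.1]
eef_rot: [3.141, -0.0, 0.448]
wrist_force: [-1.4, -1.6, 6.8]
finger_gap: 0.5
finger_force: 3.2
```

Force is climbing at about 3 N/mm, so yellow is on its stop. Next I retract straight up and back, then check.

Request:
{"fn": "jog_arm", "kwargs": {
  "commands": [
    {"dx": 0, "dy": 0, "dz": -0.4, "ax": 0, "ay": 0, "az": 0, "gripper": 1},
    {"dx": 0, "dy": 0, "dz": -1, "ax": 0, "ay": 0, "az": 0, "gripper": 1},
    {"dx": 0, "dy": 0, "dz": -1, "ax": 0, "ay": 0, "az": 0, "gripper": 1},
    {"dx": -0.6, "dy": 0.3, "dz": -0.6, "ax": 0, "ay": 0, "az": 0, "gripper": 1},
    {"dx": -0.6, "dy": 0.3, "dz": 0, "ax": 0, "ay": 0, "az": 0, "gripper": 1},
    {"dx": 0, "dy": 0, "dz": 0, "ax": 0, "ay": 0, "az": 0, "gripper": 1},
    {"dx": 0, "dy": 0, "dz": 0, "ax": 0, "ay": 0, "az": 0, "gripper": 1}
  ]
}}

```text
clock: 9.95
eef_pos: [476.1, 86.9, 210.2]
eef_rot: [-3.141, -0.0, 0.448]
wrist_force: [-0.1, 0.4, -0.4]
finger_gap: 0.3
finger_force: 0.0
```

```bash
python3 look.py side s2 175 165 150 130
```

```text
10.0 [476.09381656  87.03230442 209.8892376 ] [-3.14139299e+00  1.03624599e-04  4.48041338e-01] [0.21326703 0.19445532 0.31278309]
```

View pics/s2.png

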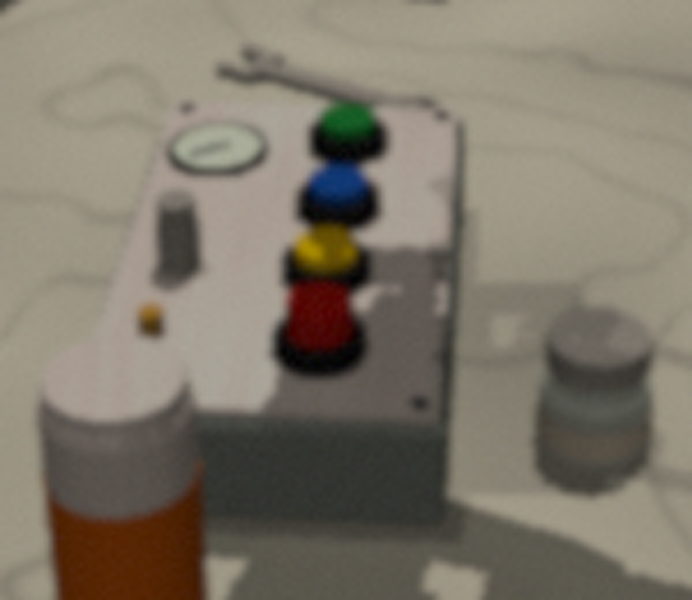

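Green (347,125), blue (338,185) and yellow (325,250) are all sunk. Red (320,305) is still up, and the socket, jar, spray can and wrench look unmoved.

```bash
python3 -c "
from cell import job
print(job.sign_off())"
```

```text
the job is handed in; nothing more can be done
None
```

I pressed the blue, green and yellow buttons in that order, each to its stop at about 7–8 N; in the last picture all three stay sunk, red is still up and the loose items look unmoved, and the job is handed in at about 10 s.

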